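# Lock the jam nut on the loom post

## Robot

A 6-joint arm with a two-finger parallel gripper is mounted at the origin on the work surface. World frame = base frame: x ahead of the robot, y to its left, z up, the work surface at z = 0. Lengths are in m, angles in rad, forces in N, time in s.
With the tool pointing down it reaches from about 0.2 to 0.875 m from the base axis. Payload 3.4 kg.
Tool frame: the origin (TCP) lies between the finger pads; the fingertips stand 25 mm ahead of it and the grasp point (between the pads) lies 6 mm ahead of it (r.nose_length is the z of the fingertips in the tool frame, in m); z points along the fingers, y is the line along which they close (so a half turn about z gives the same grasp; the last joint's range is limited). The gripper opens to 94 mm and grips with 3 to 60 N. Pads are 16 mm wide; open, the fingers measure 119 mm over their backs; the gripper's body (75 mm by 177 mm) begins 78 mm behind the grasp point.
Start: joints at [-1.454, 0.276, 1.505, -0, 1.361, -0.121], TCP at [0.135, -0.559, 0.23] pointing down, gripper open.
Joint ranges: [-2.89, 2.89], [-0.75, 2.08], [0.22, 2.7], [-1.18, 4.32], [0.11, 2.71], [-2.7, 2.7]. Speed limits (rad/s): [2.57, 2.57, 3.14, 3.14, 3.14, 3.14].

## Interface

Orientations are given as a unit quaternion [w, x, y, z].
In Python, from plant import r, gripper_to, inverse_kinematics, vision, models, telemetry gives the robot as it stands. Calls block until the motion is done:
- r.move_to(position, orientation): joint-space move of the TCP to a pose.
- r.move_l(position, rot=None, vel=0.15, guard=None): straight line of the TCP; rot=None keeps the orientation; vel is the mean speed in m/s. With guard (N) it stops when the force on the tool has changed by that much, and returns True; else False.
- r.movej(angles): joint-space move.
- gripper_to(opening, f_grip=None): finger opening in m; f_grip is the grip in N (None keeps the last); returns when the fingers have stopped.
- r.hold(seconds).
- inverse_kinematics(position, orientation): joint angles nearest the present ones, or None.
- vision.snapshot(name): name is "scene" or "top" or "wrist"; returns the picture (384x512x3 uint8, red, green, blue); there is no depth.
- vision.get_calibration(name): a dict with "fx", "fy", "cx", "cy" (pixels), "position" and "orientation" of the camera in the world. Camera axes: x right, y down, z forward; pixel columns grow to the right and rows downward; lengths in m; the calibration is good to about 2 mm. A picture is of the moment at which its call begins: read the wrist's pose just before it. get_calibration takes no time and is no camera call; for the wrist camera it gives the pose at the moment of the call.
A pose or a line that the arm cannot do raises r.PlanningError and nothing moves.
- r.sign_off(): hands the job in; it is judged then, once.
Trained networks look in the newest picture that a camera, given by its name, has taken for a name from the list of things; names that differ only in an ending like _2 or _b are one class to them, and where a whole thing is asked for, a point or a joint stands for the part that bears it (a point fixed in the world has none). Each returns a list of dicts, best first, with "score" (0 to 1); they miss things now and then, are a little off and sometimes report something else, mostly with a low value. They report only what shows in the picture. A call takes as long as a camera call. They do not tell look-alikes from the thing itself.
- models.boxes_of(thing, camera): "at" ([x, y, z] in m, in world coordinates, good to about 4 mm: the middle of the surface that is visible of it).
- models.regions_of(thing, camera): "pixels" (384x512 bool, what is visible of it).
- models.mark_of(thing, camera): "at" ([x, y, z] in m, in world coordinates, good to about 4 mm: a listed point, or the origin of a listed thing).
Readings, each from a call of its own:
- telemetry.current_t(): time.
- telemetry.current_joints(): joint angles.
- telemetry.current_dq(): joint speeds.
- telemetry.current_joint_efforts(): joint torques, N m.
- telemetry.current_ee_pos(): TCP position.
- telemetry.current_tool_rot(): TCP orientation.
- telemetry.current_wrist_force(): force on the tool from outside, world axes, zero at the start.
- telemetry.current_torque(): the same for the moment, N m.
- telemetry.current_opening(): finger opening in m.
- telemetry.current_finger_force(): force on a finger pad.
Only numpy, scipy, OpenCV 4.12 (cv2) and the standard library are available. Lean on these libraries where they do the work, as an engineer would, in place of code of your own. Each camera call takes 0.05 s, during which the arm holds its last target. There are 200 camera calls.

## Task

Of the two loom posts, take the one that carries two nuts: run its upper nut down the thread onto the lower nut and tighten it firmly against it, so that the pair is locked. The lower nut is already set to height and must not be turned along. Let go when done, and leave the other post and everything else on the table alone.

Things in the scene. Friction and masses are not known exactly. Their poses are not given: they have to be found in the camera images.
- post: The threaded foot post of a bead loom that carries TWO hex nuts one above the other, screwed fast to the table: grey base 84 x 64 x 18 mm with a 38 mm wide boss up to 34 mm, and an upright 20 mm steel threaded rod whose top is 125 mm above the table. Origin: centre of the base's underside, on the rod's axis; z up.
- set_nut_top (a point): Centre of the upper face of the LOWER nut, on the rod's axis, 66 mm above the table. The lower nut is a brass hexagon, 36 mm across flats, 16 mm high (50 to 66 mm above the table). Its height is already set: it stays put unless a turning moment of more than about 0.6 N m drags it round.
- set_nut_corner (a point): A corner of the lower nut's upper face, 20.8 mm from the rod's axis; it moves only if the lower nut is turned.
- lock_nut_under (a point): Centre of the underside of the UPPER nut, on the rod's axis, z up. Brass hexagon, 30 mm across flats, 18 mm high, captive on the rod, starting 1.5 to 3 mm above the lower nut. Flats face along this point's x axis and every 60 degrees from there; grip across flats from above with the fingertips only (lower down they meet the wider lower nut). A grip of 60 N or more carries the moment.
- lock_nut_top (a point): Centre of the upper nut's upper face. Right-hand thread: clockwise seen from above runs it down, 4 mm a turn, freely (about 0.02 N m, little more at speed) until it meets the lower nut; it stays where it is left. It can be turned and regripped as often as needed.
- post_top (a point): Top of the rod, 125 mm above the table. How the nuts lock: on meeting, resistance jumps to 0.20 N m, climbs to 0.36 over 0.55 rad more, then goes solid, and 0.6 drags the lower nut along. Locked from 0.35 rad past contact (0.31 N m); 0.34 N m is a good stop. The nut's body sits on a springy insert (gives 0.4 rad per N m, springs back when let go), on top of these turns.
- spare_post: A look-alike post with only ONE nut (the lower one) on its rod; same sizes, fixed; not to be touched. Origin: centre of the base's underside.
- bead_ball: Bystander: ball woven of amber beads, 42 mm; loose on the table, origin under it near its middle (pliers: under the pivot).
- bead_pot: Bystander: clear round pot of beads, 72 mm wide, 40 mm high; loose on the table, origin under it near its middle (pliers: under the pivot).
- pliers: Bystander: pliers, 140 mm long; loose on the table, origin under it near its middle (pliers: under the pivot).
- spool: Bystander: thread spool, 40 mm wide, 42 mm high; loose on the table, origin under it near its middle (pliers: under the pivot).
- driver: Bystander: screwdriver, 170 mm long; loose on the table, origin under it near its middle (pliers: under the pivot).
- bead_tray: Bystander: divided white tray, 130 x 100 x 25 mm; loose on the table, origin under it near its middle (pliers: under the pivot).
- blue_ball: Bystander: ball woven of blue beads, 52 mm; loose on the table, origin under it near its middle (pliers: under the pivot).
Things that resemble listed ones, but are neither listed nor needed, are in the scene too. What is shaped like the post but blue or purple is not meant.

How it is judged:
At the end, for the whole second after the job is handed in: The upper nut is tight on the lower nut (turned about 0.35 rad or more past first contact, i.e. drawn 0.22 mm further down), the lower nut has turned by less than about 0.15 rad (3 mm at its corner), no bystander has moved by more than 20 mm, and the gripper has let go (z of lock_nut_under in the frame of set_nut_top below -0.00022 m and distance of set_nut_corner from where it was at the start of the episode below 0.003 m and distance of each of bead_ball, bead_pot, pliers, spool, driver, bead_tray, blue_ball from where it was at the start of the episode below 0.02 m); the robot touches nothing.
It fails at once if the lower nut is dragged round by more than 3 mm at its corner (distance of set_nut_corner from where it was at the start of the episode above 0.003 m).
It fails at once if the other post is pushed with more than 3 N by the arm or fingers (contact force between spare_post and the arm above 3 N or contact force between spare_post and the fingers above 3 N).
It fails at once if a bystander is moved by more than 20 mm (distance of any of bead_ball, bead_pot, pliers, spool, driver, bead_tray, blue_ball from where it was at the start of the episode above 0.02 m).
It also fails if it takes over 72 s, if anything falls off the work surface, if the arm or the gripper's body presses on something with over 40 N, if the wrist force passes 120 N, or if a joint passes its speed limit or range.

## Working session

There is one attempt and no reset: what is moved stays moved. The work goes in short steps, each a Python script; the robot and the scene stay as the last script left them, time stands still between calls to the robot, and variables do not carry over. Pictures are saved under pics/ and viewed, at most 10 in all, crops included, and the job is handed in when it is done.

```bash
ls; mkdir -p pics
python3 - <<'E'
from plant import r, vision, models, telemetry
import cv2, numpy as np
ims=[]
for c in("scene","top"):
    im=vision.snapshot(c); cv2.imwrite(f"pics/{c}0.png",im[:,:,::-1])
    for n in("post","lock_nut_top","set_nut_top","post_top","spare_post"):
        print(c,n,[(np.round(d["at"],3).tolist(),round(d["score"],2)) for d in models.mark_of(n,c)][:5])
    k=vision.get_calibration(c); print({a:np.round(b,3) for a,b in k.items()})
print(telemetry.current_t(), telemetry.current_tool_rot())
E
```

```text
pics
scene post [([0.467, -0.203, -0.001], 0.87), ([0.381, -0.073, 0.001], 0.87), ([0.323, -0.263, 0.001], 0.77), ([0.6, -0.127, 0.0], 0.76)]
scene lock_nut_top [([0.595, -0.122, 0.08], 0.67), ([0.38, -0.072, 0.083], 0.62), ([0.48, -0.183, 0.064], 0.61), ([0.32, -0.259, 0.081], 0.58), ([0.473, -0.198, 0.083], 0.45)]
scene set_nut_top [([0.326, -0.258, 0.068], 0.73), ([0.467, -0.203, 0.061], 0.65), ([0.595, -0.123, 0.064], 0.62), ([0.385, -0.074, 0.065], 0.48), ([0.465, 0.169, -0.003], 0.4)]
scene post_top [([0.47, -0.198, 0.12], 0.89), ([0.321, -0.256, 0.123], 0.64), ([0.596, -0.125, 0.126], 0.64), ([0.38, -0.075, 0.127], 0.58)]
scene spare_post [([0.462, 0.169, -0.0], 0.81)]
{'fx': np.float64(446.537), 'fy': np.float64(446.537), 'cx': np.float64(259.911), 'cy': np.float64(184.106), 'position': array([ 1.222, -0.281,  0.801]), 'orientation': array([-0.321,  0.765,  0.516, -0.215])}
top post [([0.325, -0.255, 0.002], 0.96), ([0.47, -0.199, 0.004], 0.92), ([0.38, -0.074, -0.004], 0.82), ([0.601, -0.124, 0.001], 0.74), ([0.463, 0.164, -0.003], 0.68)]
top lock_nut_top [([0.381, -0.071, 0.084], 0.63), ([0.463, -0.198, 0.081], 0.62), ([0.596, -0.128, 0.089], 0.53)]
top set_nut_top [([0.322, -0.259, 0.066], 0.66), ([0.376, -0.077, 0.069], 0.61), ([0.6, -0.124, 0.067], 0.49), ([0.469, -0.197, 0.069], 0.44)]
top post_top [([0.466, -0.197, 0.129], 0.96), ([0.38, -0.071, 0.123], 0.95), ([0.32, -0.256, 0.13], 0.87), ([0.6, -0.123, 0.127], 0.7)]
top spare_post [([0.463, 0.165, -0.002], 0.63), ([0.466, -0.199, 0.083], 0.5), ([0.555, -0.007, -0.002], 0.18)]
{'fx': np.float64(496.008), 'fy': np.float64(496.008), 'cx': np.float64(259.993), 'cy': np.float64(186.861), 'position': array([0.441, 0.015, 1.518]), 'orientation': array([-0.022,  0.709, -0.704,  0.031])}
0.6 [6.16064892e-05 9.92939466e-01 1.18622145e-01 7.22107261e-07]
```

Run:
```python
import cv2,numpy as np
a=cv2.imread("pics/scene0.png"); cv2.imwrite("pics/s0.png",cv2.resize(a,None,fx=1.5,fy=1.5,interpolation=cv2.INTER_CUBIC))
```

```text
(no output)
```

View pics/s0.png

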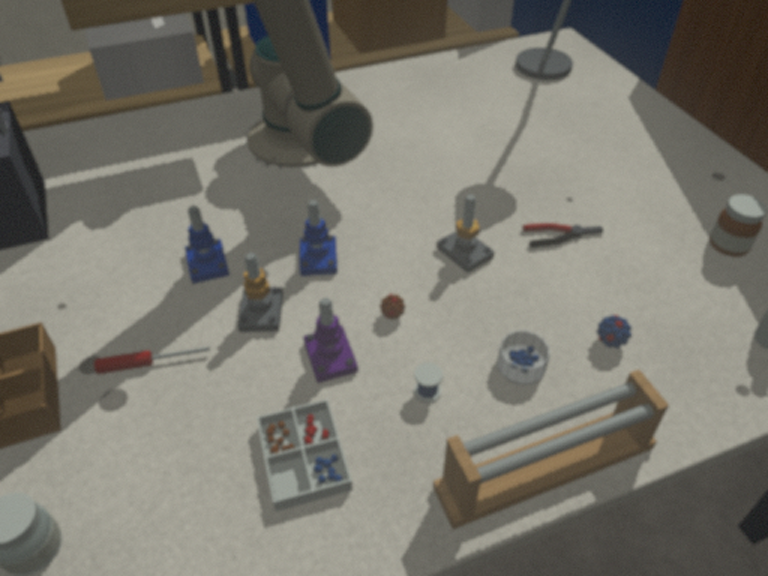

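View pics/top0.png

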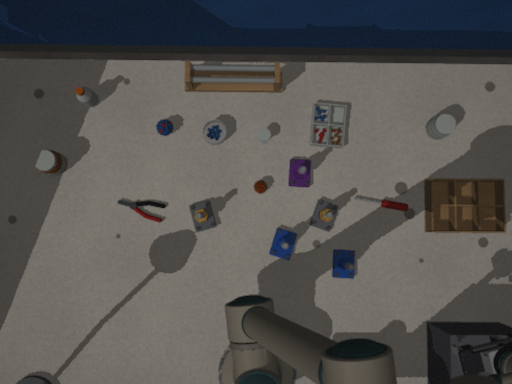

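The scene view (1.5x) shows five post-like things:
- **Grey:** (257,290) with two stacked nuts, and (466,232) with one nut.
- **Blue and purple look-alikes:** (207,245), (318,238) and (328,340).

The post at (257,290), about world (0.468,-0.199), fits. The one at (0.463,0.166) is the spare. I'll confirm this in a crop and go above it.

```bash
cat > h.py <<'E'
from plant import r, gripper_to, inverse_kinematics, vision, models, telemetry
import cv2, numpy as np
from scipy.spatial.transform import Rotation as R
def quat(yaw):
    q=(R.from_euler('z',yaw)*R.from_euler('x',np.pi)).as_quat(); return [q[3],q[0],q[1],q[2]]
def proj(p,k):
    w,x,y,z=k["orientation"]; c=R.from_quat([x,y,z,w]).inv().apply(np.atleast_2d(p)-k["position"])
    return np.c_[k["fx"]*c[:,0]/c[:,2]+k["cx"],k["fy"]*c[:,1]/c[:,2]+k["cy"]]
def yaw_now():
    w,x,y,z=telemetry.current_tool_rot(); m=R.from_quat([x,y,z,w]).as_matrix(); return np.arctan2(m[1,0],m[0,0])
E
python3 - <<'E'
from h import *
for y in np.arange(-3,3.2,.5):
    q=inverse_kinematics([.468,-.199,.25],quat(y)); print(round(y,2), None if q is None else np.round(q,2))
print(yaw_now())
r.move_to([.468,-.199,.26],quat(yaw_now()))
k=vision.get_calibration("wrist"); im=vision.snapshot("wrist"); cv2.imwrite("pics/w1.png",im[:,:,::-1])
print({a:np.round(b,3) for a,b in k.items()}, proj([[.468,-.199,.125],[.468,-.199,.085]],k))
for n in("lock_nut_top","set_nut_top","post_top","post","lock_nut_under","set_nut_corner"):
    print(n,[(np.round(d["at"],4).tolist(),round(d["score"],2)) for d in models.mark_of(n,"wrist")][:4])
a=cv2.imread("pics/scene0.png")
t=[cv2.resize(a[y:y+80,x:x+80],(384,384),interpolation=cv2.INTER_CUBIC) for x,y in((130,150),(270,115))]
cv2.imwrite("pics/crop.png",np.hstack(t)); print(telemetry.current_t())
E
```

```text
-3.0 [-0.54  0.16  1.61  0.    1.37 -2.25]
-2.5 None
-2.0 None
-1.5 [-0.54  0.16  1.61 -0.    1.37  2.53]
-1.0 [-0.54  0.16  1.61 -0.    1.37  2.03]
-0.5 [-0.54  0.16  1.61 -0.    1.37  1.53]
0.0 [-0.54  0.16  1.61 -0.    1.37  1.03]
0.5 [-0.54  0.16  1.61 -0.    1.37  0.53]
1.0 [-0.54  0.16  1.61 -0.    1.37  0.03]
1.5 [-0.54  0.16  1.61  0.    1.37 -0.47]
2.0 [-0.54  0.16  1.61  0.    1.37 -0.97]
2.5 [-0.54  0.16  1.61  0.    1.37 -1.47]
3.0 [-0.54  0.16  1.61  0.    1.37 -1.97]
0.23780422855151215
{'fx': np.float64(323.023), 'fy': np.float64(323.023), 'cx': np.float64(252.801), 'cy': np.float64(186.147), 'position': array([ 0.546, -0.179,  0.414]), 'orientation': array([ 0.111,  0.778, -0.613, -0.087])} [[253.93130558 182.79863642]
 [253.79780882 172.50133282]]
lock_nut_top [([0.3191, -0.2585, 0.0853], 0.83), ([0.4632, -0.1985, 0.0873], 0.74), ([0.384, -0.0763, 0.0872], 0.61)]
set_nut_top [([0.3832, -0.0734, 0.0692], 0.95), ([0.3201, -0.2611, 0.0717], 0.85), ([0.5991, -0.1219, 0.0663], 0.76), ([0.4701, -0.1974, 0.0642], 0.66)]
post_top [([0.3222, -0.2583, 0.1238], 0.88), ([0.3818, -0.0743, 0.1227], 0.79), ([0.4663, -0.1974, 0.1257], 0.56), ([0.5994, -0.1254, 0.1294], 0.56)]
post [([0.3767, -0.0753, 0.0026], 0.9), ([0.326, -0.2559, 0.0025], 0.9), ([0.6, -0.1251, 0.0004], 0.85), ([0.47, -0.1994, -0.0011], 0.67)]
lock_nut_under [([0.4724, -0.1941, 0.069], 0.91), ([0.5954, -0.1273, 0.0644], 0.91), ([0.326, -0.2599, 0.0641], 0.87), ([0.3874, -0.078, 0.067], 0.61)]
set_nut_corner [([0.5999, -0.1046, 0.0629], 0.88), ([0.481, -0.1784, 0.064], 0.86), ([0.3875, -0.0573, 0.0677], 0.85), ([0.3244, -0.2382, 0.0695], 0.69)]
2.7333
```

View pics/crop.png

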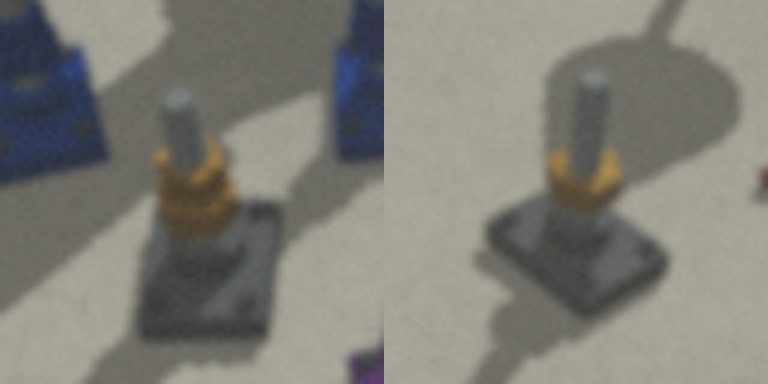

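View pics/w1.png

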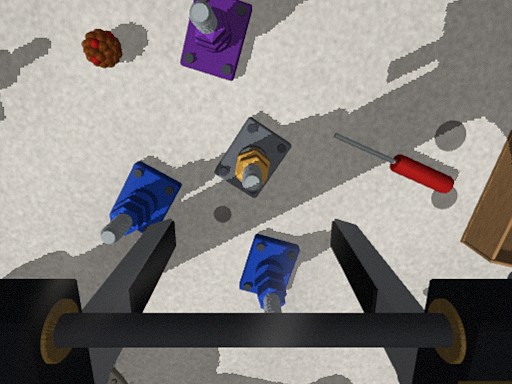

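The crop confirms it: the left grey post (257,290) carries two stacked brass nuts, and the right one (466,232) only one. In the wrist view the target's nuts are at about (252,165). I'll go lower for one close look to get the nut's yaw.

Run:
```python
from h import *
r.move_l([.468,-.199,.170])
k=vision.get_calibration("wrist"); im=vision.snapshot("wrist").copy()
np.save("w2.npy",im); import pickle; pickle.dump(k,open("w2.pkl","wb"))
P=proj([[.468,-.199,.125],[.468,-.199,.086],[.468,-.199,.066]],k); print(P)
for n in("lock_nut_top","set_nut_top","post_top","lock_nut_under","set_nut_corner"):
    print(n,[(np.round(d["at"],4).tolist(),round(d["score"],2)) for d in models.mark_of(n,"wrist")][:3])
x,y=P[1].astype(int); S=8
c=cv2.resize(im[max(y-45,0):y+30,x-45:x+45,::-1],None,fx=S,fy=S,interpolation=cv2.INTER_CUBIC); print(x-45,max(y-45,0))
cv2.imwrite("pics/w2.png",c)
```

```text
[[254.85529915 220.39206581]
 [254.51682916 201.38857784]
 [254.37950501 193.67847695]]
lock_nut_top [([0.3192, -0.2589, 0.083], 0.81), ([0.3828, -0.0778, 0.0874], 0.79), ([0.468, -0.1996, 0.0874], 0.77)]
set_nut_top [([0.322, -0.2584, 0.0687], 0.88), ([0.5997, -0.1251, 0.0682], 0.82), ([0.3847, -0.0773, 0.0673], 0.81)]
post_top [([0.4702, -0.1974, 0.1265], 0.84), ([0.3793, -0.0725, 0.1213], 0.74)]
lock_nut_under [([0.4745, -0.1941, 0.0708], 0.88), ([0.3842, -0.0771, 0.0678], 0.78), ([0.327, -0.2569, 0.0665], 0.67)]
set_nut_corner [([0.4798, -0.1791, 0.0669], 0.97), ([0.3889, -0.0592, 0.0685], 0.95), ([0.325, -0.2384, 0.065], 0.73)]
209 156
```

View pics/w2.png

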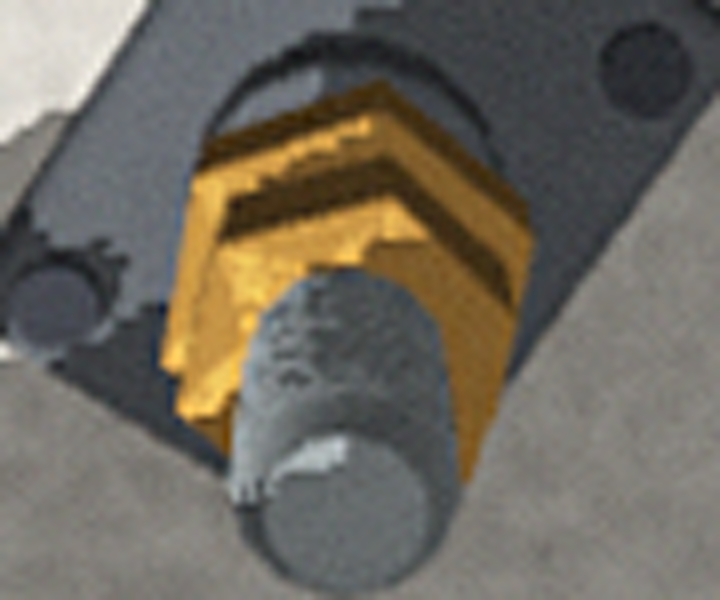

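Run:
```python
from h import *
import pickle; from scipy.optimize import least_squares
k=pickle.load(open("w2.pkl","rb"))
px=np.array([[222,242],[390,197],[508,305],[465,482],[180,410]])/8+[209,156]
def res(v,z=.0865):
    a=v[2]+np.array([0,-1,-2,-3,1])*np.pi/3   # image clockwise order; sign tested
    return a,np.c_[v[0]+.01732*np.cos(a),v[1]+.01732*np.sin(a),np.full(5,z)]
for s in (1,-1):
  best=None
  for y0 in np.arange(-3,3,.5):
    f=lambda v:(proj(np.c_[v[0]+.01732*np.cos(v[2]+s*np.array([0,1,2,3,-1])*np.pi/3),v[1]+.01732*np.sin(v[2]+s*np.array([0,1,2,3,-1])*np.pi/3),np.full(5,.0865)],k)-px).ravel()
    o=least_squares(f,[.468,-.199,y0])
    if best is None or o.cost<best.cost: best=o
  fl=(best.x[2]+np.pi/6)%(np.pi/3)
  print(s,best.x,best.cost,"flat dir mod60",fl,np.degrees(fl),np.round(best.fun,1))
# rod top
o=least_squares(lambda v:(proj([[v[0],v[1],.125]],k)-(np.array([345,515])/8+[209,156])).ravel(),[.468,-.199]);print(o.x)
y=yaw_now();print("yaw",y,[ (round(fl+i*np.pi/3,3)) for i in range(6)], telemetry.current_t())
```

```text
1 [ 0.47433751 -0.19691302  2.16271991] 1669.301452543812 flat dir mod60 0.5919235845934652 33.91472319146051 [ -3.8  14.6  -7.6  33.5  -1.7  12.8   7.9 -30.3   4.9 -27.6]
-1 [ 0.46789732 -0.19706334  1.03989809] 2.525275072914463 flat dir mod60 0.5162993165567256 29.58177180418924 [-0.9  0.1 -0.2 -0.3  1.1  1.2  0.7 -0.6 -0.7 -0.3]
[ 0.46758534 -0.19723358]
yaw 0.23781368033809264 [np.float64(0.516), np.float64(1.563), np.float64(2.611), np.float64(3.658), np.float64(4.705), np.float64(5.752)] 3.7833
```

Run:
```python
from h import *
p=np.array([.4678,-.1975]); Y=3.134
st=lambda:print(round(telemetry.current_t(),2),"F",np.round(telemetry.current_wrist_force(),2),"M",np.round(telemetry.current_torque(),3),"open",round(telemetry.current_opening(),4),"ff",np.round(telemetry.current_finger_force(),1),"p",np.round(telemetry.current_ee_pos(),4),"q",np.round(telemetry.current_joints(),3),flush=True)
r.move_to([*p,.17],quat(Y)); st()
gripper_to(.06); st()
print(r.move_l([*p,.0975],vel=.08,guard=8)); st()
gripper_to(.02,f_grip=4); st()
k=vision.get_calibration("wrist"); im=vision.snapshot("wrist"); x,y=proj([[*p,.075]],k)[0].astype(int)
cv2.imwrite("pics/g1.png",cv2.resize(im[max(y-60,0):y+90,x-90:x+90,::-1],None,fx=4,fy=4,interpolation=cv2.INTER_CUBIC))
```

```text
6.23 F [-0.9   0.43  0.67] M [ 0.045 -0.133  0.021] open 0.094 ff 0.0 p [ 0.4678 -0.1975  0.17  ] q [-0.537  0.219  1.743  0.     1.18  -2.1  ]
6.93 F [ 0.06 -0.23  0.85] M [ 0.041 -0.121  0.027] open 0.0601 ff 0.0 p [ 0.4678 -0.1975  0.17  ] q [-0.537  0.219  1.743 -0.     1.18  -2.1  ]
False
7.99 F [-0.26  0.02  0.39] M [-0.032 -0.105 -0.022] open 0.0603 ff 0.0 p [ 0.4682 -0.1978  0.0979] q [-0.537  0.29   1.847 -0.     1.003 -2.1  ]
8.57 F [-0.68 -2.68  0.82] M [-0.53   0.007 -0.012] open 0.0302 ff 4.0 p [ 0.468  -0.1984  0.0978] q [-5.370e-01  2.900e-01  1.847e+00 -1.000e-03  1.003e+00 -2.100e+00]
```

View pics/g1.png

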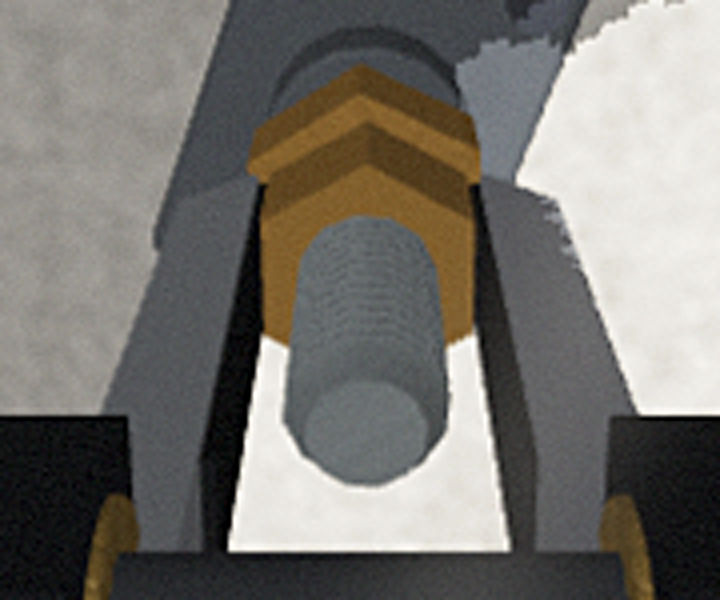

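The grip is square: opening 30.2 mm, with both pads flat on the upper nut, clear of the lower one. There is a slight y offset, so I'll recentre, grip at full force and start turning.

```bash
cat >> h.py <<'E'
st=lambda s="":print(s,round(telemetry.current_t(),2),"F",np.round(telemetry.current_wrist_force(),1),"Mz",round(telemetry.current_torque()[2],3),"e6",round(telemetry.current_joint_efforts()[5],3),"open",round(telemetry.current_opening(),4),"p",np.round(telemetry.current_ee_pos(),4),"q6",round(telemetry.current_joints()[5],3),flush=True)
def mz(n=5):
    v=[]
    for _ in range(n): r.hold(.02); v.append(telemetry.current_torque()[2])
    return float(np.mean(v))
def go(p,z,yaw):
    q=inverse_kinematics([p[0],p[1],z],quat(yaw)); r.movej(q)
E
python3 - <<'E'
from h import *
import json
p=np.array([.4678,-.1987]); Y=3.134; z=.0975
r.move_l([*p,z]); st()
gripper_to(.02,f_grip=15); r.hold(.1); st("15")
for i in range(3):
    F=np.array(telemetry.current_wrist_force())
    if abs(F[1])<3: break
    p[1]+=.0005*np.sign(F[1]); r.move_l([*p,z]); r.hold(.1); st("c")
gripper_to(.02,f_grip=60); r.hold(.1); st("60")
M0=mz(); print("M0",M0)
th=0.
for i in range(4):
    th+=.5; go(p,z-.004*th/(2*np.pi),Y-th); m=mz(3)-M0; print(round(th,2),round(m,3)); st()
    if m>.12: break
json.dump(dict(p=p.tolist(),Y=Y,z=z,th=th,M0=M0),open("s.json","w"))
E
```

```text
8.87 F [-0.5 -1.   1.4] Mz -0.05 e6 -0.014 open 0.0301 p [ 0.468  -0.1985  0.0976] q6 -2.102
15 9.18 F [-0.6 -0.4  2.6] Mz -0.009 e6 -0.012 open 0.0299 p [ 0.4679 -0.1986  0.0976] q6 -2.102
60 9.5 F [0.4 0.2 3.6] Mz 0.029 e6 -0.011 open 0.0295 p [ 0.4679 -0.1986  0.0976] q6 -2.102
M0 -0.011405422887613124
0.5 -0.012
 10.18 F [1.7 2.  3.8] Mz -0.014 e6 -0.009 open 0.0295 p [ 0.468  -0.1983  0.0972] q6 -1.604
1.0 0.026
 10.78 F [2.7 4.5 4.3] Mz 0.022 e6 -0.01 open 0.0293 p [ 0.4682 -0.1982  0.0969] q6 -1.104
1.5 -0.007
 11.38 F [3.5 4.7 4.5] Mz -0.026 e6 0.001 open 0.0295 p [ 0.4685 -0.1982  0.0966] q6 -0.603
2.0 -0.013
 11.98 F [4.4 3.9 3.2] Mz -0.031 e6 -0.001 open 0.0292 p [ 0.4688 -0.1983  0.0963] q6 -0.103
```

Run:
```python
from h import *
import json
s=json.load(open("s.json")); p=np.array(s["p"])+[.0008,.0005]; Y,z,th,M0=s["Y"],s["z"],s["th"],s["M0"]
while th<4.65:
    th+=.15; go(p,z-.004*th/(2*np.pi),Y-th); m=mz(5)-M0; print(round(th,2),round(m,3),round(telemetry.current_joint_efforts()[5],3))
    if m>.1: break
st(); s.update(p=p.tolist(),th=th); json.dump(s,open("s.json","w"))
```

```text
2.15 0.005 -0.031
2.3 -0.01 -0.034
2.45 -0.018 -0.035
2.6 -0.042 -0.019
2.75 -0.023 -0.018
2.9 -0.007 -0.019
3.05 -0.007 -0.019
3.2 -0.017 -0.019
3.35 -0.0 -0.019
3.5 -0.019 -0.019
3.65 -0.001 -0.019
3.8 -0.004 -0.019
3.95 -0.034 -0.019
4.1 -0.0 -0.019
4.25 0.191 0.17
 17.23 F [ 4.2 -3.3  3.2] Mz 0.182 e6 0.17 open 0.0293 p [ 0.4687 -0.1991  0.095 ] q6 2.136
```

Contact is at a turn of about 4.2 rad. Joint 6 has only 0.56 rad left, so I'll regrip 60° back, then tighten in small steps.

Run:
```python
from h import *
import json
s=json.load(open("s.json")); p=np.array(s["p"]); zc=s["z"]-.004*s["th"]/(2*np.pi)
Yn=s["Y"]-s["th"]
gripper_to(.055); r.hold(.1); st("open")
Y=Yn+np.pi/3+.07
go(p,zc,Y); r.hold(.1); M0=mz(8); st("back")
gripper_to(.02,f_grip=60); r.hold(.1); st("grip"); E0=telemetry.current_joint_efforts()[5]; print("M0",M0,"after",mz(5)-M0)
th=0; 
while th<.5:
    th+=.05; go(p,zc,Y-th); m=mz(6)-M0; print(round(th,3),round(m,3),round(telemetry.current_joint_efforts()[5],3),round(telemetry.current_joints()[5],3))
    if m>.26 or telemetry.current_joint_efforts()[5]>.27: break
st(); json.dump(dict(p=p.tolist(),zc=zc,Y=Y,th=th,M0=M0),open("s2.json","w"))
```

```text
open 17.93 F [0.5 0.2 0.4] Mz 0.03 e6 -0.005 open 0.0549 p [ 0.4684 -0.1981  0.0947] q6 2.149
back 19.21 F [-0.2  0.1  0.4] Mz 0.015 e6 0.002 open 0.0547 p [ 0.4686 -0.1982  0.0948] q6 1.033
grip 19.83 F [-0.4 -1.8  0.8] Mz -0.025 e6 0.025 open 0.0291 p [ 0.4686 -0.1985  0.0949] q6 1.033
M0 0.02299239372533638 after -0.009133414923134471
0.05 0.079 0.12 1.082
0.1 0.152 0.19 1.131
0.15 0.167 0.203 1.181
0.2 0.201 0.217 1.231
0.25 0.228 0.23 1.281
0.3 0.234 0.251 1.332
0.35 0.226 0.264 1.382
0.4 0.256 0.277 1.431
 22.72 F [-1.4 -4.6 -1.7] Mz 0.282 e6 0.277 open 0.0294 p [ 0.4686 -0.1984  0.0947] q6 1.431
```

Run:
```python
from h import *
import json
s=json.load(open("s2.json")); p=np.array(s["p"]); zc,Y,th,M0=s["zc"],s["Y"],s["th"],s["M0"]
while th<.8:
    th+=.03; go(p,zc,Y-th); m=mz(6)-M0; e=telemetry.current_joint_efforts()[5]; print(round(th,3),round(m,3),round(e,3))
    if e>.338 or m>.345: break
st(); s["th"]=th; json.dump(s,open("s2.json","w"))
```

```text
0.43 0.263 0.289
0.46 0.264 0.297
0.49 0.31 0.305
0.52 0.288 0.313
0.55 0.297 0.321
0.58 0.34 0.329
0.61 0.347 0.337
 25.17 F [-1.7 -4.5 -1.8] Mz 0.382 e6 0.337 open 0.0294 p [ 0.4686 -0.1983  0.0946] q6 1.642
```

Joint 6 effort is 0.337 N m, about 0.47 rad past contact, which is a good stop. I'll release, retreat and take a check picture.

Run:
```python
from h import *
gripper_to(.06); r.hold(.2); st("open")
x=telemetry.current_ee_pos(); r.move_l([x[0],x[1],.17]); r.hold(.3); st("up")
k=vision.get_calibration("wrist"); im=vision.snapshot("wrist"); a,b=proj([[.4684,-.1983,.075]],k)[0].astype(int)
cv2.imwrite("pics/f.png",cv2.resize(im[max(b-45,0):b+45,a-50:a+50,::-1],None,fx=6,fy=6,interpolation=cv2.INTER_CUBIC))
for n in("lock_nut_under","set_nut_corner"): print(n,[np.round(d["at"],4).tolist() for d in models.mark_of(n,"wrist")][:4])
```

```text
open 26.02 F [-0.4 -0.6  0.3] Mz -0.049 e6 0.0 open 0.06 p [ 0.4686 -0.1982  0.0948] q6 1.643
up 26.98 F [ 0.8 -0.5  0.3] Mz -0.024 e6 -0.0 open 0.0602 p [ 0.4682 -0.1979  0.1691] q6 1.643
lock_nut_under [[0.4712, -0.1946, 0.0684], [0.3227, -0.2583, 0.0653], [0.5985, -0.1245, 0.0655]]
set_nut_corner [[0.4797, -0.1802, 0.065], [0.6006, -0.1012, 0.0623]]
```

View pics/f.png

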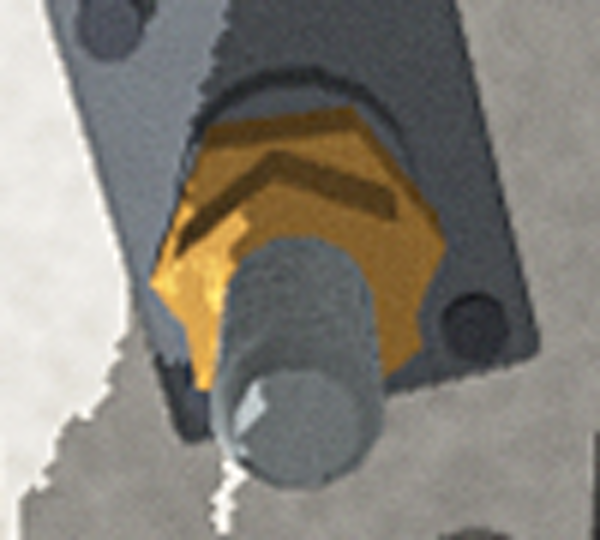

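The upper nut (around (290,230)) sits on the lower one, the lower nut's corner reads where it was ((0.480,-0.180) against (0.480,-0.179) before), and the gripper is clear.

```bash
python3 -c "
from plant import r; print(r.sign_off())"
```

```text
the job is handed in; nothing more can be done
None
```

The upper nut is run down and tightened to about 0.34 N m against the lower nut, which showed no sign of turning; the gripper has let go and the job is handed in at about 27 s, with no verdict returned.

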